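# Weed out the tired plunger cutters

### The job

The four flower plunger cutters in the sloping rack look alike, but their springs have aged differently: give each the same light squeeze between button and cutting face and judge it by how far its button sinks. Lay the worn one (sinks nearly twice as far as a good one) on its side in the near half of the steel tray for a new spring, and the spent one (sinks farthest of all) on its side in the far half, setting them down gently. The two good ones end up in their own notches, and the biscuit stamp, the other things on the table and the lamps are left alone.

Things in the scene. Friction and masses are not known exactly. Their poses are not given: they have to be found in the camera images.
- cutter_a_center (a point): white plastic flower plunger cutter, 62 mm long, about 57 g, one of four (a to d) alike in looks. Along its axis: six-petal cutting head 42 mm across, 18 mm long; barrel 24 mm across; bare spring; round push button 30 mm across, 9 mm thick. Point: on the axis, half-way, 31 mm from either end. z axis: from cutting face to button. Lies on its side in a rack notch, button end up the slope
- cutter_b_center (a point): another such cutter. Two of the four are good, one is worn, one spent (the rules say good_cutter_1, good_cutter_2, worn_cutter, spent_cutter; letters a to d are in no order). Which of the five notches holds which cutter differs every time
- cutter_c_center (a point): another such cutter. Squeezed with 20 N between button and cutting face the button sinks 3.5 to 4.5 mm on a good one, 7.5 on the worn one, 11.5 on the spent one: after the first 2 N in proportion to the force, stop at 16 mm, springs out when let go. Squeeze it lifted a few mm off the rails: while the fingers press it on the rack the rack takes part of the squeeze and the sink reads short
- cutter_d_center (a point): another such cutter. A 32 mm collar, 33 to 36 mm from the cutting face, rests on the rack's upper rail and stops it sliding down. Both end faces stand free for the fingers: the rails touch it only between 11 and 33 mm from the cutting face, and it can slide 7 mm up the slope
- rack: wooden rack, fixed, 428 mm wide (its y), 110 deep, 112 high; origin under its centre, low side to its -x (roughly the robot). Two notched rails hold five things side by side, 80 mm apart along its y, axes parallel, rising 35 degrees towards its +x, their middles 105 mm high above its x = 0. A thing lifts out square to the slope, 20 mm to clear the notches
- stamp_center (a point): dark turned-wood biscuit stamp, solid, no spring and no button, 66 mm long, 39 mm across; lies in the fifth notch, which differs every time; not to be moved. Point on its axis 31 mm from its flat end
- tray: steel tray, fixed, outside 200 (its x) x 170 (its y) x 36 mm high, walls, floor and divider 4 mm; a divider of full height along its y parts it into a near half (its -x side, towards the robot) and a far half. Origin under its centre
- tray_near (a point): middle of the floor of the tray's near half (inside 94 x 162 mm, the long way along y); axes as the tray
- tray_far (a point): middle of the floor of the tray's far half, same size
- lamp_a_head (a point): middle of the lower rim of the conical head of gooseneck lamp_a, fixed, hanging 280 mm above the table over the rack's far edge; head 64 mm across at the rim, 95 mm tall. The 12 mm neck arches from the head (top of the arch 460 mm high) to a straight stem 180 mm off along the point's +x, on a base 130 mm across
- lamp_b_head (a point): the same point of a second such lamp, lamp_b, its stem 140 mm off along the point's +x, arch 440 mm high
- bottle_center (a point): amber bottle, 48 mm across, 160 mm tall, standing between rack and tray; point half-way up. Nearer the robot stand a white mug 90 mm tall, a plate of cake 43 mm tall and a flat palette knife, all fixed
- bowl_center (a point): small bowl, 100 mm across, 45 mm tall; point half-way up
- rolling_pin_center (a point): rolling pin, 344 mm long, 42 mm thick, lying along its x; point at its middle

How it is judged (in metres and radians):
At the end, for the whole second after the job is handed in: The worn cutter lies on its side on the floor of the tray's near half and the spent one on the floor of the far half (middle inside the half, 8 to 27 mm above its floor), at rest; both good cutters are within 12 mm of where they started, in their notches (x of worn_cutter in the frame of tray_near between -0.047 and 0.047 m and y of worn_cutter in the frame of tray_near between -0.081 and 0.081 m and z of worn_cutter in the frame of tray_near between 0.008 and 0.027 m and linear speed of each of worn_cutter, spent_cutter below 0.02 m/s and x of spent_cutter in the frame of tray_far between -0.047 and 0.047 m and y of spent_cutter in the frame of tray_far between -0.081 and 0.081 m and z of spent_cutter in the frame of tray_far between 0.008 and 0.027 m and distance of each of good_cutter_1, good_cutter_2 from where it was at the start of the episode below 0.012 m); the robot touches nothing.
It fails at once if a bystander (biscuit stamp, bottle, bowl, rolling pin) is pushed more than 20 mm from its place (distance of any of stamp_center, bottle_center, bowl_center, rolling_pin_center from where it was at the start of the episode above 0.02 m).
It fails at once if a lamp is knocked (more than 5 N) (contact force between any of lamp_a, lamp_b and anything else above 5 N).
It fails at once if a cutter is dropped or thrown into the tray (over 0.7 m/s within 50 mm of its floor: a fall of more than about 25 mm) ((linear speed of good_cutter_1 above 0.7 m/s and z of good_cutter_1 in the frame of tray_near below 0.05 m and horizontal distance between good_cutter_1 and tray below 0.12 m) or (linear speed of worn_cutter above 0.7 m/s and z of worn_cutter in the frame of tray_near below 0.05 m and horizontal distance between worn_cutter and tray below 0.12 m) or (linear speed of spent_cutter above 0.7 m/s and z of spent_cutter in the frame of tray_near below 0.05 m and horizontal distance between spent_cutter and tray below 0.12 m) or (linear speed of good_cutter_2 above 0.7 m/s and z of good_cutter_2 in the frame of tray_near below 0.05 m and horizontal distance between good_cutter_2 and tray below 0.12 m)).
It also fails if it takes over 72 s, if anything falls off the work surface, if the arm or the gripper's body presses on something with over 40 N, if the wrist force passes 120 N, or if a joint passes its speed limit or range.

### The arm

A 7-joint arm with a two-finger parallel gripper is mounted at the origin on the work surface. World frame = base frame: x ahead of the robot, y to its left, z up, the work surface at z = 0. Lengths are in mm, angles in rad, forces in N, time in s.
With the tool pointing down it reaches from about 400 to 875 mm from the base axis. Payload 4.4 kg.
Tool frame: the origin (TCP) lies on the mounting face of the last link; the fingertips stand 173 mm ahead of it and the grasp point (between the pads) lies 155 mm ahead of it; z points along the fingers, y is the line along which they close (so a half turn about z gives the same grasp; the last joint's range is limited). The gripper opens to 85 mm and grips with 20 to 120 N. Pads are 22 mm wide; open, the fingers measure 114 mm over their backs; the gripper's body (76 mm by 85 mm) begins 54 mm behind the grasp point. The pads swing forward as they close: fully open they stand 13 mm farther back than shut.
Start: joints at [-1.365, 0.628, 0.038, 1.517, -0.027, 0.996, -0.02], TCP at [174.484, 626.156, 404.713] pointing down, gripper open.
Joint ranges: [-3.06, 3.06], [-0.37, 2.12], [-1.25, 1.32], [0.18, 2.47], [-1.1, 4.24], [0.23, 1.98], [-2.94, 2.94]. Speed limits (rad/s): [2.57, 2.57, 3.14, 3.14, 3.14, 3.14, 3.14].

### API

Orientations are given as [roll, pitch, yaw] about the fixed x, y, z axes, in that order (R = Rz(yaw) Ry(pitch) Rx(roll)).
In Python, from cell import * gives the robot as it stands. The module is installed in compiled form; this text tells all that it offers.
- The arm moves only by the tool jog_arm, never from a script. Its argument "steps" is a list of rows, each a list of 7 numbers: the opening, from -1 (shut) to 1 (fully open), so that 0 is half open, then the shift along the tool's x, y, z as a fraction of full scale, then the turn, a rotation vector about the tool's x, y, z as a fraction of full scale. A call has 1 to 10 rows; each row shifts and turns the commanded pose from where the row before left it, along the tool's axes as they then stand; what a row does not reach is not made up. Full scale, the value 1, is 500 mm for a shift and 2 rad for a turn. A row lasts 1/8 s, in which the tool goes at most 62.5 mm and 10.7 degrees, less where a joint would pass 70% of its speed; a pose out of reach is approached as far as the arm can. A call with a number of a shift or a turn outside -1 to 1 is refused whole. A call with a gripper value outside its range is refused whole. The fingers move at their own pace and stop on an object; the grip force is fixed at half the most. Time passes only in rows, so rows that do not move let the fingers close. It gives the time, the measured TCP pose, the force, the opening and the grip force at its end, in the units of the state.
- read_state(): the state, without advancing time (a new reading comes with each control period).
- get_image(name): name is "side" or "top" or "wrist"; returns a dict with "pixels" (384x512x3 uint8, red, green, blue), "depth" (384x512 float32, mm along the optical axis (not along the pixel's ray), 0 where there is no reading), "vertical_fov" (degrees; the focal length in pixels is half the picture's height over the tangent of half this angle, whatever the lens; pixels are square), "cx", "cy" (the principal point, pixels), "k1" (the pictures are not rectified: a ray, as slopes to the right and down, at radius r is drawn at 1 + k1 r^2 times it, then the intrinsics apply), "R" (3x3) and "t" (3): a world point X has camera coordinates R X + t. Camera axes: x right, y down, z forward; pixel columns grow to the right and rows downward; lengths in mm; the calibration is good to about 2 mm. A picture is of the moment at which its call begins.
- finish_job(): hands the job in; it is judged then, once.
The state is a dict: "clock": time; "qpos": joint angles; "qd": joint speeds; "tau": joint torques, N m; "eef_pos": TCP position; "tool_rot": TCP orientation; "force": force on the tool from outside, world axes, zero at the start; "torque": the same for the moment, N m; "width": finger opening in mm; "gripper_force": force on a finger pad.
Only numpy, scipy, OpenCV 4.12 (cv2) and the standard library are available. Lean on these libraries where they do the work, as an engineer would, in place of code of your own. Each camera call takes 0.05 s, during which the arm holds its last target. There are 200 camera calls.

## Working session

There is one attempt and no reset: what is moved stays moved. The work goes in short steps, Python scripts to look and compute and a tool call to move; the robot and the scene stay as the last step left them, time stands still between calls to the robot, and variables do not carry over. Pictures are saved under pics/ and viewed, at most 10 in all, crops included, and the job is handed in when it is done.

Besides the shell and the picture viewer there is one more tool, called after "Emit:" as a command line: name --pt "numbers of a row" for each row, then --argument value for the rest. jog_arm: Moves the arm, as the interface text tells. Shift numbers are shares of 500 mm and turn numbers shares of 2 rad, none past 1 either way. Its arguments: {"type":"object","properties":{"steps":{"type":"array"}},"required":["steps"]}

```bash
mkdir -p pics; cat > h.py <<'E'
from cell import *
import numpy as np, cv2
from scipy.spatial.transform import Rotation as Ro
def cloud(im):
    h,w=im["depth"].shape; f=h/2/np.tan(np.radians(im["vertical_fov"]/2))
    K=np.array([[f,0,im["cx"]],[0,f,im["cy"]],[0,0,1]])
    u,v=np.meshgrid(np.arange(w),np.arange(h))
    p=np.stack([u,v],-1).reshape(-1,1,2).astype(np.float64)
    n=cv2.undistortPoints(p,K,np.array([im["k1"],0,0,0,0.]))[:,0]
    d=im["depth"].reshape(-1,1)
    c=np.hstack([n*d,d]); X=(c-np.array(im["t"]))@np.array(im["R"])
    X[d[:,0]<=0]=np.nan
    return X.reshape(h,w,3)
def save(im,n): cv2.imwrite(f"pics/{n}.png",im["pixels"][:,:,::-1])
E
python3 - <<'E'
from h import *
for n in ["side","top","wrist"]:
    im=get_image(n); save(im,n+"0"); np.save(n+"0.npy",cloud(im)); print(n,im["vertical_fov"],(-np.array(im["R"]).T@im["t"]).round(),np.array(im["R"])[2].round(2))
s=read_state(); print(s)
a=cv2.imread("pics/top0.png");b=cv2.imread("pics/side0.png")
E
```

```text
side 42.53811920090459 [  82. -981. 1252.] [ 0.3   0.66 -0.69]
top 43.19840888205658 [ 335.   61. 1429.] [ 0.17  0.01 -0.99]
wrist 59.448704111551145 [104. 646. 375.] [ 0.28 -0.08 -0.96]
{'clock': 0.15, 'qpos': array([-1.36480429,  0.62913442,  0.03847776,  1.51812979, -0.02700131,
        0.99631973, -0.02002101]), 'qd': array([ 0.00079873, -0.0022467 , -0.00105804, -0.00462093, -0.0008156 ,
       -0.00066957,  0.0002162 ]), 'tau': array([ 2.57605985e-03, -5.63800800e+01,  1.22776207e+00, -1.93653220e+01,
        1.10656227e-02,  7.29283463e-03, -6.02908571e-06]), 'eef_pos': array([174.41893644, 625.93094297, 404.00292981]), 'tool_rot': array([-3.14012023e+00,  2.33556972e-05,  2.86975535e+00]), 'force': array([ 0.12786695,  0.29739372, -0.63307109]), 'torque': array([0.03668165, 0.0538263 , 0.04446921]), 'gripper_force': 0.0, 'width': 85.65974955616953}
```

View pics/top0.png

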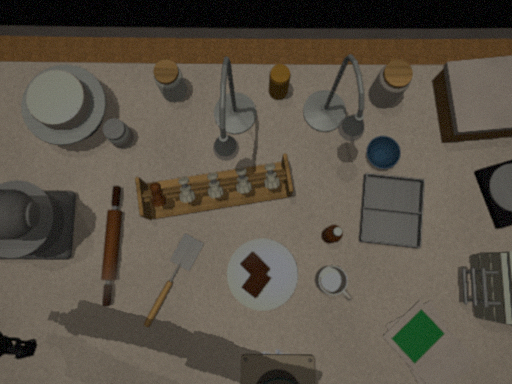

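View pics/side0.png

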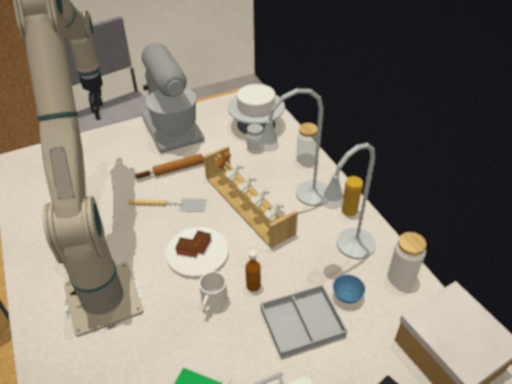

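The top view (up is +x, left is +y) shows the stamp in the leftmost notch (157,193). The cutters are at about (186,190), (214,186), (243,181) and (271,177). The tray is at (392,210), the lamp_a head at (225,145) and the lamp_b head at (352,125).

```bash
python3 - <<'E'
from h import *
X=np.load("top0.npy")
px=cv2.cvtColor(cv2.imread("pics/top0.png"),cv2.COLOR_BGR2HSV)
for n,(u,v) in dict(lampa=(225,145),lampb=(352,125),bottle=(332,233),mug=(331,279),bowl=(383,152),plate=(262,273),stamp=(157,187)).items(): print(n,X[v-2:v+3,u-2:u+3].reshape(-1,3)[12].round())
# tray: points z 25..45 near
def box(name,m):
    P=X[m]; r=cv2.minAreaRect(P[:,:2].astype(np.float32)); print(name,len(P),r,np.median(P[:,2]).round(1))
Z=X[:,:,2]; reg=np.zeros(Z.shape,bool)
reg[165:255,350:430]=1; box("tray",reg&(Z>25)&(Z<45))
P=X[reg&(Z<15)];
reg[:]=0; reg[150:222,130:298]=1
box("rack",reg&(Z>25)&(Z<125))
print(Z[reg].max())
# cutters: white pixels
w=(reg&(px[:,:,1]<60)&(px[:,:,2]>110)&(Z>60)).astype(np.uint8)
n,l,st,c=cv2.connectedComponentsWithStats(w)
for i in range(1,n):
    if st[i,4]>20: 
        P=X[l==i]; print(c[i].round(),st[i,4],P.mean(0).round(),P.min(0).round(),P.max(0).round())
L=reg&False; L[90:175,195:260]=1; P=X[L&(Z>270)&(Z<350)]; print("lampA head",P.min(0).round(),P.max(0).round())
L[:]=0; L[100:150,325:375]=1; P=X[L&(Z>270)&(Z<350)]; print("lampB head",P.min(0).round(),P.max(0).round())
E
```

```text
lampa [616. 134. 354.]
lampb [ 668. -158.  347.]
bottle [ 436. -142.  126.]
mug [ 313. -156.    3.]
bowl [ 690. -318.    4.]
plate [328.  43.  40.]
stamp [556. 332. 127.]
tray 670 ((527.0478515625, -332.8038635253906), (173.28135681152344, 232.75238037109375), 84.11576080322266) 34.0
rack 2715 ((569.2437133789062, 179.6844940185547), (109.12943267822266, 427.3240966796875), 9.82115650177002) 103.2
nan
lampA head [599. 107. 276.] [655. 167. 350.]
lampB head [ 649. -198.  275.] [ 707. -136.  350.]
```

```bash
cat >> h.py <<'E'
YR=np.radians(9.8); RC=np.array([569.2,179.7,0]); RR=Ro.from_euler('z',YR).as_matrix()
c,s=np.cos(np.radians(35)),np.sin(np.radians(35))
RT=RR@np.array([[0,c,s],[1,0,0],[0,s,-c]])   # tool x=rack y, y=axis up, z=-n
def rackpose(y,h,along=0): # TCP position; h = height of grasp point over axis along n
    n=np.array([-s,0,c]); a=np.array([c,0,s])
    return RC+RR@(np.array([0,y,105])+n*(h+155)+a*along), RT
def downpose(x,y,zg,ang): # tool down, tool y at azimuth ang (deg), grasp point height zg
    A=np.radians(ang); yv=np.array([np.cos(A),np.sin(A),0]); zv=np.array([0,0,-1.])
    return np.array([x,y,zg+155]), np.stack([np.cross(yv,zv),yv,zv],1)
def plan(p,R,start=None,n=None):
    st=read_state()
    p0,R0=start if start else (st["eef_pos"],Ro.from_euler('xyz',st["tool_rot"]).as_matrix())
    w=Ro.from_matrix(R0.T@R).as_rotvec(); d=R0.T@(p-p0)
    n=n or int(max(np.ceil(np.linalg.norm(d)/60),np.ceil(np.linalg.norm(w)/0.18),1))
    M=sum(Ro.from_rotvec(w*i/n).as_matrix() for i in range(n))
    sh=np.linalg.solve(M,d)
    print(n,"rows shift",(sh/500).round(3),"turn",(w/n/2).round(4),"|",np.linalg.norm(sh).round(1)); return p,R
def st():
    q=read_state(); print(q["clock"],q["eef_pos"].round(1),q["qpos"].round(2),q["force"].round(1),q["width"],q["gripper_force"])
E
python3 - <<'E'
from h import *
X=np.load("top0.npy");Z=X[:,:,2]
m=np.zeros(Z.shape,np.uint8); m[165:255,350:430]=((Z>15)&(Z<45))[165:255,350:430]
n,l,sx,cc=cv2.connectedComponentsWithStats(m)
for i in range(1,n):
    if sx[i,4]>50: print(sx[i],cv2.minAreaRect(X[l==i][:,:2].astype(np.float32)))
q=rackpose(-160,120)
print(q[0])
plan(*q)
# two stage: first tool-down
p,R=downpose(440,330,300,9.8)
a=plan(p,R); plan(*q,start=a)
E
```

```text
[359 173  66  76 839] ((512.3171997070312, -331.24725341796875), (173.56451416015625, 202.927490234375), 84.34405517578125)
[441.00166341  -4.8130072  330.26681218]
12 rows shift [-0.11  -0.049  0.006] turn [-0.0227 -0.0143  0.0455] | 60.1
7 rows shift [-0.119 -0.01  -0.015] turn [-0.0001  0.0001  0.0806] | 60.3
6 rows shift [-0.11  -0.029  0.036] turn [-0.0509 -0.     -0.    ] | 59.7
```

Emit:
jog_arm --pt "1 -0.119 -0.01 -0.015 0 0 0.0806" --pt "1 -0.119 -0.01 -0.015 0 0 0.0806" --pt "1 -0.119 -0.01 -0.015 0 0 0.0806" --pt "1 -0.119 -0.01 -0.015 0 0 0.0806" --pt "1 -0.119 -0.01 -0.015 0 0 0.0806" --pt "1 -0.119 -0.01 -0.015 0 0 0.0806" --pt "1 -0.119 -0.01 -0.015 0 0 0.0806"

```text
clock: 1.02
eef_pos: [440.4, 329.0, 457.2]
tool_rot: [3.141, 0.0, 1.735]
force: [0.6, -0.1, 0.4]
width: 84.9
gripper_force: 0.0
```

```bash
python3 - <<'E'
from h import *
st()
plan(*rackpose(80,80))
E
```

```text
1.025 [440.4 329.  457.2] [-0.95  0.45  0.38  1.74 -0.19  0.99 -0.34] [ 0.6 -0.1  0.4] 84.89199111704204 0.0
4 rows shift [-0.045 -0.035  0.075] turn [-0.0763  0.0003 -0.0008] | 47.0
```

Emit:
jog_arm --pt "1 -0.045 -0.035 0.075 -0.0763 0 0" --pt "1 -0.045 -0.035 0.075 -0.0763 0 0" --pt "1 -0.045 -0.035 0.075 -0.0763 0 0" --pt "1 -0.045 -0.035 0.075 -0.0763 0 0" --pt "1 0 0 0 0 0 0"

```text
clock: 1.65
eef_pos: [413.5, 284.8, 354.4]
tool_rot: [2.826, -0.057, 1.764]
force: [1.0, 0.1, -0.4]
width: 85.5
gripper_force: 0.0
```

```bash
python3 - <<'E'
from h import *
st()
plan(*rackpose(80,80)); plan(*rackpose(80,0))
im=get_image("wrist"); save(im,"w1"); X=cloud(im); np.save("w1.npy",X)
# cutter profile in the notch frame: points within |y'-80|<14
Q=(X-RC)@RR; n=np.array([-s,0,c]);a=np.array([c,0,s])
for yy in (80,0,160):
    m=(abs(Q[:,:,1]-yy)<25)
    P=Q[m]-[0,yy,105]; h=P@n; t=P@a
    k=(h>2)&(h<30)&(abs(t)<50)
    print(yy,k.sum(),np.histogram(t[k],bins=np.arange(-50,51,5))[0], [round(float(np.median(P[k&(abs(t-b)<4)][:,1])),1) if (k&(abs(t-b)<4)).any() else None for b in (-25,-10,5,25)],[round(float(np.max(h[k&(abs(t-b)<4)])),1) if (k&(abs(t-b)<4)).any() else None for b in (-25,-10,5,27)])
E
```

```text
1.65 [413.5 284.8 354.4] [-1.11  0.51  0.6   2.13 -0.67  0.33  0.17] [ 1.   0.1 -0.4] 85.46133784447814 0.0
2 rows shift [-0.052 -0.021  0.051] turn [-0.074  -0.0152 -0.0015] | 38.0
3 rows shift [-0.037 -0.004  0.086] turn [-0.0494 -0.0102 -0.001 ] | 46.9
80 2538 [  0   0   0  83 287 299 297 301 178 203 239  82 101  91 204 173   0   0
   0   0] [11.1, 7.0, 5.7, 8.4] [23.0, 22.6, 19.7, 19.1]
0 1260 [  0   0   0  38 156 135 127 111  67  68  82  61  69  67 126 147   6   0
   0   0] [17.5, 13.5, 10.9, 12.7] [21.5, 18.2, 13.9, 18.9]
160 3472 [  0   0   0  87 315 328 331 336 214 239 294 192 235 286 283 244  88   0
   0   0] [5.6, 4.2, 4.4, 4.6] [23.0, 22.1, 19.6, 17.8]
```

View pics/w1.png

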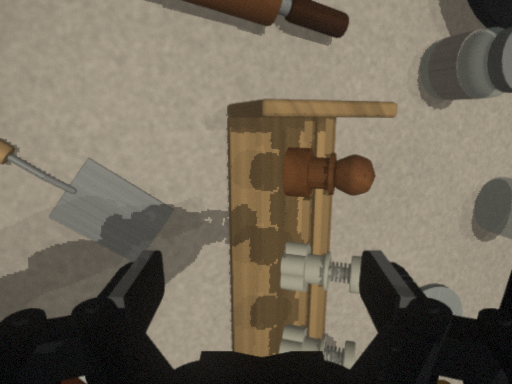

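The picture shows the stamp at (325,172), the first cutter at (325,270) and the second at (318,345). The measured tilt stopped short because q6 is near its limit, so I'll fit the kinematics to see which tool tilts are feasible.

```bash
cat > kin.py <<'E'
from h import *
import itertools, json
from scipy.optimize import least_squares
q3=read_state()
S=[([-1.36480429,.62913442,.03847776,1.51812979,-.02700131,.99631973,-.02002101],[174.419,625.931,404.003],[-3.14012,0,2.869756]),
([-0.95,.45,.38,1.74,-.19,.99,-.34],[440.4,329,457.2],[3.141,0,1.735]),
(list(q3["qpos"]),list(q3["eef_pos"]),list(q3["tool_rot"]))]
def chain(q,sg,off):
    R=np.eye(3);out=[]
    for i in range(7):
        ax='z' if i%2==0 else 'y'
        R=R@Ro.from_euler(ax,sg[i]*q[i]+(off[i])).as_matrix(); out.append(R)
    return out
best=[]
for sg in itertools.product((1,-1),repeat=7):
    if sg[0]!=-1 and 0: continue
    for o1 in (0,np.pi):
      for o7 in (0,np.pi/2,np.pi,-np.pi/2):
        off=[o1,0,0,0,0,0,o7]; e=0
        for f in (0,1):
          pass
        e=sum(np.linalg.norm((Ro.from_matrix(chain(q,sg,off)[6].T)*Ro.from_euler('xyz',r)).as_rotvec()) for q,p,r in S)
        A=[];b=[]
        for q,p,r in S:
            C=chain(q,sg,off)
            A.append(np.column_stack([[0,0,1],C[1][:,0],C[1][:,2],C[3][:,0],C[3][:,2],C[5][:,0],C[5][:,2]])); b.append(p)
        A=np.vstack(A);b=np.hstack(b); x,*_=np.linalg.lstsq(A,b,rcond=None); best.append((e,np.linalg.norm(A@x-b),sg,off,x.round(1).tolist()))
best.sort(key=lambda t:t[0])
for t in best[:4]: print(t)
E
python3 kin.py
```

```text
(np.float64(0.006280889229120573), np.float64(24.937197512107282), (-1, -1, -1, -1, -1, -1, -1), [3.141592653589793, 0, 0, 0, 0, 0, -1.5707963267948966], [1192.6, -87.1, 530.5, -264.5, 638.9, -124.3, 601.3])
(np.float64(0.006280889229120634), np.float64(24.93719751210713), (-1, 1, -1, 1, -1, 1, -1), [0, 0, 0, 0, 0, 0, 1.5707963267948966], [1192.6, 87.1, 530.5, 264.5, 638.9, 124.3, 601.3])
(np.float64(0.6517320426999644), np.float64(81.73727616148015), (-1, 1, -1, 1, -1, 1, -1), [3.141592653589793, 0, 0, 0, 0, 0, -1.5707963267948966], [2328.3, 225.0, -592.6, 503.0, 345.2, 499.5, 677.1])
(np.float64(0.6517320426999644), np.float64(81.73727616147998), (-1, -1, -1, -1, -1, -1, -1), [0, 0, 0, 0, 0, 0, 1.5707963267948966], [2328.3, -225.0, -592.6, -503.0, 345.2, -499.5, 677.1])
```

```bash
cat > fk.py <<'E'
from h import *
import json,os
sg=(-1,1,-1,1,-1,1,-1); off=[0,0,0,0,0,0,np.pi/2]
LIM=np.array([[-3.06,3.06],[-.37,2.12],[-1.25,1.32],[.18,2.47],[-1.1,4.24],[.23,1.98],[-2.94,2.94]])
def chain(q):
    R=np.eye(3);o=[]
    for i in range(7):
        R=R@Ro.from_euler('z' if i%2==0 else 'y',sg[i]*q[i]+off[i]).as_matrix(); o.append(R)
    return o
def cols(q):
    C=chain(q); return np.column_stack([np.array([0,0,1.]),C[0][:,1],C[1][:,0],C[1][:,2],C[2][:,1],C[3][:,0],C[3][:,2],C[4][:,1],C[5][:,0],C[5][:,2],C[6][:,0],C[6][:,1]])
pri=np.array([365,0,0,400,0,0,385,0,0,110,0,0.]); sig=np.array([60,30,60,60,30,60,60,30,80,60,5,5.])
def log():
    D=json.load(open("log.json")) if os.path.exists("log.json") else [([-1.36480429,.62913442,.03847776,1.51812979,-.02700131,.99631973,-.02002101],[174.419,625.931,404.003]),([-0.95,.45,.38,1.74,-.19,.99,-.34],[440.4,329,457.2])]
    q=read_state(); D.append((list(q["qpos"]),list(q["eef_pos"]))); json.dump(D,open("log.json","w")); return D
def fit():
    D=log(); A=[];b=[]
    for i,(q,p) in enumerate(D):
        w=.2 if i==1 else 1.
        A.append(cols(q)*w); b.append(np.array(p)*w)
    A=np.vstack(A+[np.diag(1/sig)]); b=np.hstack(b+[pri/sig])
    x=np.linalg.lstsq(A,b,rcond=None)[0]; r=(A@x-b)[:-12]
    print("links",x.round(1),"res",np.abs(r).max().round(2)); np.save("links.npy",x); return x
def fk(q,x): return cols(q)@x, chain(q)[6]
E
python3 - <<'E'
from fk import *
x=fit(); st()
E
```

```text
links [356.5   6.8  25.7 507.7 -25.3 -22.5 367.6  -8.3  -8.7 167.   -1.3   1.3] res 0.78
1.7 [414.  285.2 355.2] [-1.11  0.51  0.6   2.13 -0.66  0.33  0.17] [0.1 0.6 0.1] 85.38762638553898 0.0
```

Emit:
jog_arm --pt "1 0 0 -0.1 0 0 0" --pt "1 0 0 -0.1 0 0 0" --pt "1 0 0 0 0 0 0"

```text
clock: 2.08
eef_pos: [385.1, 273.9, 453.7]
tool_rot: [2.819, -0.061, 1.767]
force: [-0.4, 0.5, -1.0]
width: 85.5
gripper_force: 0.0
```

```bash
python3 - <<'E'
from fk import *
x=fit(); st(); q=read_state(); print(q["tool_rot"])
C=chain(q["qpos"]); ax=C[6].T@C[4][:,2]; print("axis in tool",ax,"world forearm",C[3][:,2])
E
```

```text
links [ 3.470e+02 -7.100e+00  6.400e+00  5.458e+02 -1.840e+01 -3.900e+00
  3.813e+02 -2.000e+00  2.000e-01  1.765e+02 -5.000e-01  1.600e+00] res 0.37
2.075 [385.1 273.9 453.7] [-1.41  0.35  0.93  2.08 -0.44  0.55 -0.03] [-0.4  0.5 -1. ] 85.54630645363767 0.0
[ 2.81868004 -0.06135711  1.76717333]
axis in tool [0.01573591 0.52283446 0.85228898] world forearm [ 0.74079138  0.20354629 -0.64015392]
```

```bash
cat >> fk.py <<'E'
from scipy.optimize import least_squares
def ik(p,R,x,seed,wseed=1e-3):
    def f(q):
        P,Q=fk(q,x); return np.r_[(P-p)/100,Ro.from_matrix(Q.T@R).as_rotvec(),wseed*(q-seed)]
    lo,hi=LIM[:,0]+.03,LIM[:,1]-.03
    r=least_squares(f,np.clip(seed,lo+.01,hi-.01),bounds=(lo,hi)); return r.x,np.linalg.norm(r.fun[:6])
FL=np.diag([-1,-1,1.])
E
python3 - <<'E'
from fk import *
x=np.load("links.npy"); rng=np.random.default_rng(0)
for y in (80,-160):
  for h in (0,80):
    p,R=rackpose(y,h)
    for nm,RRR in (("y=+a",R),("y=-a",R@FL)):
        sols=[]
        for k in range(40):
            q,e=ik(p,RRR,x,rng.uniform(LIM[:,0],LIM[:,1]))
            if e<.005: sols.append(q.round(2))
        print(y,h,nm,len(sols)); 
        for t in sorted(sols,key=lambda t:abs(t[2]))[:4]: print("  ",t)
E
```

```text
80 0 y=+a 21
   [-0.56  0.72 -0.07  2.26  2.51  0.5  -2.91]
   [-0.46  0.73 -0.22  2.26  2.38  0.56 -2.75]
   [-0.78  0.75  0.25  2.26  2.91  0.41  2.91]
   [-0.78  0.75  0.25  2.26  2.91  0.41  2.91]
80 0 y=-a 26
   [-0.67  0.73  0.1   2.26  2.7   0.44  0.01]
   [-0.53  0.72 -0.1   2.26  2.47  0.5   0.28]
   [-0.5   0.72 -0.15  2.25  2.43  0.52  0.33]
   [-0.72  0.73  0.17  2.26  2.79  0.42 -0.09]
80 80 y=+a 26
   [-0.7   0.55  0.06  2.35  2.45  0.39 -2.91]
   [-0.7   0.55  0.06  2.35  2.45  0.39 -2.91]
   [-0.91  0.58  0.36  2.35  2.89  0.32  2.91]
   [-0.91  0.58  0.36  2.35  2.89  0.32  2.91]
80 80 y=-a 20
   [-0.59  0.54 -0.09  2.34  2.3   0.43  0.4 ]
   [-0.54  0.55 -0.16  2.34  2.25  0.46  0.46]
   [-0.5   0.55 -0.21  2.34  2.21  0.48  0.5 ]
   [-0.82  0.56  0.23  2.34  2.67  0.33  0.01]
-160 0 y=+a 28
   [-0.14  0.73  0.16  2.32  3.48  0.54  2.91]
   [-0.14  0.73  0.16  2.32  3.48  0.54  2.91]
   [-0.14  0.73  0.16  2.32  3.48  0.54  2.91]
   [-0.14  0.73  0.16  2.32  3.48  0.54  2.91]
-160 0 y=-a 24
   [-0.08  0.72  0.08  2.31  3.4   0.51 -0.14]
   [ 0.04  0.71 -0.11  2.31  3.18  0.48  0.12]
   [-0.16  0.73  0.18  2.31  3.51  0.53 -0.27]
   [-0.19  0.73  0.22  2.31  3.56  0.55 -0.32]
-160 80 y=+a 27
   [-0.11  0.54  0.13  2.41  3.51  0.44  2.91]
   [-0.11  0.54  0.13  2.41  3.51  0.44  2.91]
   [-0.11  0.54  0.13  2.41  3.51  0.44  2.91]
   [ 0.15  0.54 -0.23  2.41  3.07  0.4  -2.91]
-160 80 y=-a 26
   [ 0.06  0.53 -0.1   2.4   3.24  0.39  0.05]
   [-0.1   0.53  0.12  2.4   3.52  0.42 -0.24]
   [-0.12  0.54  0.15  2.4   3.54  0.43 -0.26]
   [ 0.12  0.53 -0.18  2.4   3.14  0.39  0.16]
```

```bash
python3 - <<'E'
from fk import *
q=read_state(); R=Ro.from_euler('xyz',q["tool_rot"]).as_matrix()
# rotate about base z by +20deg with position => arm just swings
A=Ro.from_euler('z',25,degrees=True).as_matrix()
plan(A@q["eef_pos"]+[0,0,0],A@R)
E
```

```text
4 rows shift [ 0.091 -0.047 -0.01 ] turn [ 0.0033  0.0173 -0.0516] | 51.5
```

Emit:
jog_arm --pt "1 0.091 -0.047 -0.01 0.0033 0.0173 -0.0516" --pt "1 0.091 -0.047 -0.01 0.0033 0.0173 -0.0516" --pt "1 0.091 -0.047 -0.01 0.0033 0.0173 -0.0516" --pt "1 0.091 -0.047 -0.01 0.0033 0.0173 -0.0516" --pt "1 0 0 0 0 0 0"

```text
clock: 2.7
eef_pos: [229.4, 411.9, 450.1]
tool_rot: [2.826, -0.061, 2.209]
force: [-0.6, -0.1, 0.1]
width: 85.5
gripper_force: 0.0
```

```bash
python3 - <<'E'
from fk import *
x=fit(); st(); q=read_state()
C=chain(q["qpos"]); ax=C[6].T@C[4][:,2]
n=17; th=3.0/n
w=-ax*th; sh=(Ro.from_rotvec(w).as_matrix()-np.eye(3))@[0,0,x[9]]
print(sh/500,w/2, np.linalg.norm(sh))
T=C[6].copy(); p=q["eef_pos"].copy()
for i in range(n):
    p=p+T@sh; T=T@Ro.from_rotvec(w).as_matrix()
    if i%3==1: print((p).round(),(p+T[:,2]*173).round())
E
```

```text
links [ 3.437e+02 -8.600e+00  4.500e+00  5.494e+02 -2.030e+01 -1.700e+00
  3.842e+02  1.500e+00  2.200e+00  1.739e+02 -5.000e-01  1.600e+00] res 0.29
2.7 [229.4 411.9 450.1] [-1.8   0.33  0.84  2.09 -0.37  0.53 -0.11] [-0.6 -0.1  0.1] 85.5341437152498 0.0
[-0.0306429   0.00566284 -0.00139908] [-0.00478452 -0.04465476 -0.07595083] 15.596574814852621
[253. 392. 453.] [313. 412. 293.]
[292. 375. 473.] [391. 379. 331.]
[325. 379. 504.] [458. 387. 393.]
[345. 403. 539.] [497. 433. 463.]
[345. 439. 568.] [498. 506. 520.]
[326. 478. 583.] [459. 584. 550.]
```

Emit:
jog_arm --pt "1 -0.0306 0.0057 -0.0014 -0.0048 -0.0447 -0.076" --pt "1 -0.0306 0.0057 -0.0014 -0.0048 -0.0447 -0.076" --pt "1 -0.0306 0.0057 -0.0014 -0.0048 -0.0447 -0.076" --pt "1 -0.0306 0.0057 -0.0014 -0.0048 -0.0447 -0.076" --pt "1 -0.0306 0.0057 -0.0014 -0.0048 -0.0447 -0.076" --pt "1 -0.0306 0.0057 -0.0014 -0.0048 -0.0447 -0.076" --pt "1 -0.0306 0.0057 -0.0014 -0.0048 -0.0447 -0.076" --pt "1 -0.0306 0.0057 -0.0014 -0.0048 -0.0447 -0.076" --pt "1 -0.0306 0.0057 -0.0014 -0.0048 -0.0447 -0.076" --pt "1 -0.0306 0.0057 -0.0014 -0.0048 -0.0447 -0.076"

```text
clock: 3.95
eef_pos: [340.0, 389.0, 532.9]
tool_rot: [-2.525, 0.905, -2.282]
force: [0.6, -0.2, -0.3]
width: 85.0
gripper_force: 0.0
```

```bash
python3 - <<'E'
from fk import *
x=fit(); st()
E
```

```text
links [ 3.401e+02 -1.070e+01  1.800e+00  5.554e+02 -1.640e+01 -3.000e-01
  3.827e+02  2.000e-01  9.000e-01  1.762e+02 -1.000e+00  1.000e+00] res 0.3
3.95 [340.  389.  532.9] [-2.05  0.53  1.32  2.09  1.05  0.23  0.19] [ 0.6 -0.2 -0.3] 85.01801248915733 0.0
```

Emit:
jog_arm --pt "1 -0.0306 0.0057 -0.0014 -0.0048 -0.0447 -0.076" --pt "1 -0.0306 0.0057 -0.0014 -0.0048 -0.0447 -0.076" --pt "1 -0.0306 0.0057 -0.0014 -0.0048 -0.0447 -0.076" --pt "1 -0.0306 0.0057 -0.0014 -0.0048 -0.0447 -0.076" --pt "1 -0.0306 0.0057 -0.0014 -0.0048 -0.0447 -0.076" --pt "1 -0.0306 0.0057 -0.0014 -0.0048 -0.0447 -0.076" --pt "1 -0.0306 0.0057 -0.0014 -0.0048 -0.0447 -0.076"

```text
clock: 4.82
eef_pos: [333.6, 462.9, 585.9]
tool_rot: [-1.785, 0.343, -1.065]
force: [-0.3, 0.3, 0.3]
width: 85.1
gripper_force: 0.0
```

```bash
python3 - <<'E'
from fk import *
x=fit(); st(); q=read_state(); print(q["tool_rot"])
p,R=rackpose(80,110); R=R@FL
plan(p,R)
print(ik(p,R,x,q["qpos"],.01))
E
```

```text
links [ 3.377e+02 -1.120e+01  7.000e-01  5.575e+02 -1.640e+01 -2.000e-01
  3.824e+02  3.000e-01  1.000e-01  1.763e+02 -7.000e-01  1.000e-01] res 0.29
4.825 [333.6 462.9 585.9] [-1.91  0.37  1.01  2.09  2.55  0.49 -0.21] [-0.3  0.3  0.3] 85.0982758587523 0.0
[-1.7854455   0.34253686 -1.06451427]
6 rows shift [0.1   0.061 0.034] turn [-0.0561  0.0394 -0.0084] | 61.0
(array([-0.99941476,  0.52386308,  0.44432082,  2.36567843,  2.90030118,
        0.26      , -0.24791624]), np.float64(0.0005211427207519173))
```

Emit:
jog_arm --pt "1 0.1 0.061 0.034 -0.0561 0.0394 -0.0084" --pt "1 0.1 0.061 0.034 -0.0561 0.0394 -0.0084" --pt "1 0.1 0.061 0.034 -0.0561 0.0394 -0.0084" --pt "1 0.1 0.061 0.034 -0.0561 0.0394 -0.0084" --pt "1 0.1 0.061 0.034 -0.0561 0.0394 -0.0084" --pt "1 0.1 0.061 0.034 -0.0561 0.0394 -0.0084" --pt "1 0 0 0 0 0 0"

```text
clock: 5.7
eef_pos: [405.1, 228.6, 319.2]
tool_rot: [-2.539, -0.0, -1.412]
force: [0.8, 0.5, -0.3]
width: 85.0
gripper_force: 0.0
```

```bash
python3 - <<'E'
from fk import *
st(); q=read_state()
plan(rackpose(80,60)[0],RT@FL)
im=get_image("wrist"); save(im,"w2"); X=cloud(im)
Q=(X-RC)@RR; n=np.array([-s,0,c]);a=np.array([c,0,s])
for yy in (80,0,-80):
    m=(abs(Q[:,:,1]-yy)<35)
    P=Q[m]-[0,yy,105]; h=P@n; t=P@a
    k=(h>2)&(h<30)&(abs(t)<50)
    print(yy,k.sum(),np.histogram(t[k],bins=np.arange(-50,51,5))[0])
    for b in (-25,-10,25):
        z=P[k&(abs(t-b)<4)]
        if len(z): print(b,np.percentile(z[:,1],[2,98]).round(1),(z@n).max().round(1))
E
```

```text
5.7 [405.1 228.6 319.2] [-1.03  0.54  0.5   2.37  3.04  0.26 -0.39] [ 0.8  0.5 -0.3] 85.02945126352991 0.0
1 rows shift [-0.009 -0.006  0.097] turn [ 0.004  -0.0036 -0.005 ] | 48.6
80 3485 [  0   0   0 151 408 398 424 305 238 306 290 122 120 126 306 279  12   0
   0   0]
-25 [-18.2  20.3] 23.2
-10 [-12.9  15.3] 21.2
25 [-12.1  15.2] 19.0
0 4401 [  0   0   0 199 514 516 511 422 295 379 363 144 145 165 377 355  16   0
   0   0]
-25 [-17.3  21.9] 23.5
-10 [-11.9  16.4] 18.9
25 [-11.   16.2] 19.5
-80 46 [ 0  0  0  0  0  0  0  0  0 33 13  0  0  0  0  0  0  0  0  0]
```

View pics/w2.png

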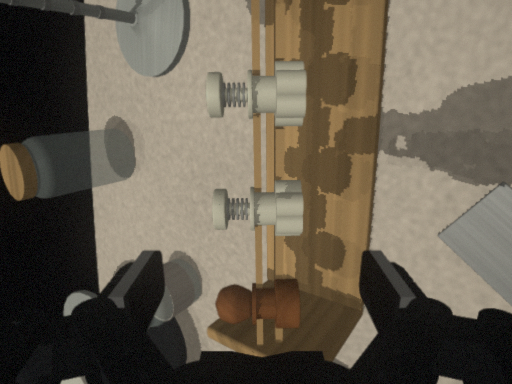

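```bash
sed -i 's/np.array(\[0,y,105\])+n\*(h+155)+a\*along/np.array([0,y+1.5,105])+n*(h+155)+a*(along-1.5)/' h.py; python3 - <<'E'
from fk import *
a=plan(rackpose(80,50)[0],RT@FL); plan(rackpose(80,0)[0],RT@FL,start=a,n=2)
E
```

```text
1 rows shift [-0.006  0.     0.118] turn [ 0.0016 -0.0013 -0.004 ] | 58.9
2 rows shift [ 0.   -0.    0.05] turn [0. 0. 0.] | 25.0
```

Emit:
jog_arm --pt "1 -0.003 0 0.059 0.0008 -0.0007 -0.002" --pt "1 -0.003 0 0.059 0.0008 -0.0007 -0.002" --pt "1 0 0 0 0 0 0"

```text
clock: 6.12
eef_pos: [438.4, 243.5, 272.2]
tool_rot: [-2.528, 0.002, -1.393]
force: [0.0, 0.3, 0.3]
width: 85.4
gripper_force: 0.0
```

```bash
python3 - <<'E'
from fk import *
st(); plan(rackpose(80,0)[0],RT@FL,n=3)
E
```

```text
6.125 [438.4 243.5 272.2] [-0.94  0.67  0.41  2.32  3.07  0.35 -0.42] [0.  0.3 0.3] 85.37514790349441 0.0
3 rows shift [0.003 0.001 0.033] turn [-0.0004  0.0008  0.0008] | 16.6
```

Emit:
jog_arm --pt "1 0.003 0.001 0.033 0 0 0" --pt "1 0.003 0.001 0.033 0 0 0" --pt "1 0.003 0.001 0.033 0 0 0" --pt "0.36 0 0 0 0 0 0" --pt "0.36 0 0 0 0 0 0" --pt "0.36 0 0 0 0 0 0" --pt "0.36 0 0 0 0 0 0"

```text
clock: 7.0
eef_pos: [464.9, 243.0, 231.8]
tool_rot: [-2.528, 0.001, -1.394]
force: [0.1, -1.0, -0.6]
width: 58.5
gripper_force: 10.7
```

```bash
python3 - <<'E'
from fk import *
st(); plan(rackpose(80,0)[0],RT@FL,n=1)
E
```

```text
7.0 [464.9 243.  231.8] [-0.86  0.77  0.37  2.27  3.09  0.42 -0.44] [ 0.1 -1.  -0.6] 58.48049314085 10.696771223856558
1 rows shift [-0.003 -0.002  0.003] turn [-0.0011  0.0021  0.0021] | 2.4
```

Emit:
jog_arm --pt "0.3 0 0 0 0 0 0" --pt "0.3 0 0 -0.006 0 0 0" --pt "0.3 0 0 -0.006 0 0 0" --pt "0.3 0 0 -0.006 0 0 0" --pt "0.3 0 0 0 0 0 0" --pt "0.3 0 0 0 0 0 0" --pt "0.3 0 0 0 0 0 0"

```text
clock: 7.88
eef_pos: [460.1, 242.0, 238.8]
tool_rot: [-2.529, 0.001, -1.394]
force: [-0.6, 0.1, -0.1]
width: 56.1
gripper_force: 16.4
```

```bash
python3 - <<'E'
from fk import *
for i in range(3): st(); im=get_image("wrist")
save(im,"w3")
E
```

```text
7.875 [460.1 242.  238.8] [-0.87  0.75  0.37  2.28  3.09  0.41 -0.43] [-0.6  0.1 -0.1] 56.097546218707606 16.38744496926762
7.925 [460.1 242.  238.8] [-0.87  0.75  0.37  2.28  3.09  0.41 -0.43] [-0.3 -0.7 -1. ] 55.9483674405652 16.387160828577976
7.975 [460.1 241.9 238.8] [-0.87  0.75  0.37  2.28  3.09  0.41 -0.43] [-0.4  0.5 -0.5] 55.94666636581346 16.38704851315765
```

View pics/w3.png

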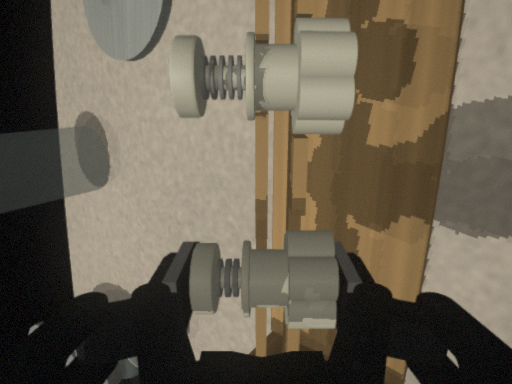

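The worn spring is clear: 16.4 N at about 6 mm gives 2.4 N/mm. The picture shows the cutter held at (265,275), clear of the rails. Next I'll plan the carry to the near half, with its IK.

```bash
cat >> fk.py <<'E'
TC=np.array([512.3,-331.2,0]); TY=-5.7
def traypose(half,zg,t,A=84.3,dy=0): # half -1 near, +1 far; tilt t deg
    r=np.radians(TY); g=TC+49*half*np.array([np.cos(r),np.sin(r),0])+dy*np.array([-np.sin(r),np.cos(r),0])+[0,0,zg]
    _,R=downpose(0,0,0,A)
    R=Ro.from_rotvec(np.array([np.cos(np.radians(84.3)),np.sin(np.radians(84.3)),0])*-np.radians(t)).as_matrix()@R
    return g-R[:,2]*155,R
E
python3 - <<'E'
from fk import *
x=fit(); q=read_state()["qpos"]; st()
for half in (-1,1):
  for A in (84.3,264.3):
    for t in (0,15,30,45):
      for z in (25,180):
        p,R=traypose(half,z,t,A); best=None
        for sd in (q,q+[.9,0,-.4,0,0,0,-.8],q+[.9,0,-.4,0,0,0,1.5],q+[.9,0,-.4,0,-3,.3,0]):
            r,e=ik(p,R,x,np.clip(sd,LIM[:,0]+.05,LIM[:,1]-.05),.01)
            if e<.01 and (best is None or np.abs(r-q).max()<np.abs(best-q).max()): best=r
        print(half,A,t,z,None if best is None else best.round(2),R[:,2].round(2) if z==25 else "")
E
```

```text
links [ 3.373e+02 -1.120e+01  5.000e-01  5.577e+02 -1.640e+01 -4.000e-01
  3.824e+02  3.000e-01  1.000e-01  1.762e+02 -7.000e-01  1.000e-01] res 0.29
8.025 [460.1 242.  238.8] [-0.87  0.75  0.37  2.28  3.09  0.41 -0.43] [ 0.5  0.3 -1.5] 55.97425207293538 16.3873427006817
-1 84.3 0 25 [ 1.04  0.98 -0.78  1.88  1.03  0.74  1.12] [ 0.  0. -1.]
-1 84.3 0 180 [ 1.17  0.81 -1.03  1.81  0.82  1.02  1.28] 
-1 84.3 15 25 [ 0.99  0.88 -0.53  2.09  1.51  0.26  0.67] [ 0.26 -0.03 -0.97]
-1 84.3 15 180 [ 1.3   0.75 -1.05  2.01  0.98  0.66  1.16] 
-1 84.3 30 25 [ 0.88  0.88 -0.2   2.26  3.55  0.44 -1.3 ] [ 0.5  -0.05 -0.87]
-1 84.3 30 180 [ 1.36  0.69 -0.94  2.2   1.57  0.26  0.65] 
-1 84.3 45 25 [ 0.8   1.02  0.08  2.38  3.79  1.03 -1.42] [ 0.7  -0.07 -0.71]
-1 84.3 45 180 [ 0.67  0.64  0.25  2.38  4.11  0.81 -1.85] 
-1 264.3 0 25 [ 0.46  0.85  0.17  1.9  -0.32  0.42 -0.8 ] [ 0.  0. -1.]
-1 264.3 0 180 [ 0.38  0.62  0.29  1.83 -0.25  0.73 -0.87] 
-1 264.3 15 25 None [ 0.26 -0.03 -0.97]
-1 264.3 15 180 [ 0.61  0.53  0.04  2.03 -0.42  0.39 -0.64] 
-1 264.3 30 25 [0.25 1.07 0.77 2.28 4.18 1.05 0.99]
[... 487 characters left out ...]
4] [ 0.5  -0.05 -0.87]
1 84.3 30 180 [ 1.14  0.72 -0.79  2.    1.23  0.26  0.93] 
1 84.3 45 25 [ 0.74  0.99 -0.06  2.19  3.69  0.79 -1.48] [ 0.7  -0.07 -0.71]
1 84.3 45 180 [ 0.99  0.69 -0.42  2.18  3.64  0.38 -1.45] 
1 264.3 0 25 [ 0.38  0.93  0.21  1.65 -0.3   0.6  -0.92] [ 0.  0. -1.]
1 264.3 0 180 [ 0.34  0.73  0.27  1.58 -0.23  0.87 -0.97] 
1 264.3 15 25 [ 0.48  0.88  0.12  1.87 -0.91  0.26 -0.26] [ 0.26 -0.03 -0.97]
1 264.3 15 180 [ 0.48  0.63  0.12  1.81 -0.39  0.51 -0.78] 
1 264.3 30 25 [0.28 0.98 0.54 2.07 4.21 0.73 0.84] [ 0.5  -0.05 -0.87]
1 264.3 30 180 None 
1 264.3 45 25 [0.17 1.24 0.84 2.2  3.94 1.38 0.95] [ 0.7  -0.07 -0.71]
1 264.3 45 180 [0.23 0.79 0.74 2.2  4.21 0.99 0.88]
```

```bash
cat > path.py <<'E'
from fk import *
def sim(wps,x,q,start=None):
    s0=read_state(); cur=start or (s0["eef_pos"],Ro.from_euler('xyz',s0["tool_rot"]).as_matrix())
    for nm,(p,R),n in wps:
        print("->",nm,np.round(p)); plan(p,R,start=cur,n=n)
        w=Ro.from_matrix(cur[1].T@R).as_rotvec(); d=cur[1].T@(p-cur[0])
        N=n or int(max(np.ceil(np.linalg.norm(d)/60),np.ceil(np.linalg.norm(w)/0.18),1))
        sh=np.linalg.solve(sum(Ro.from_rotvec(w*i/N).as_matrix() for i in range(N)),d)
        pp,T=cur; dm=0;em=0
        for i in range(N):
            pp=pp+T@sh; T=T@Ro.from_rotvec(w/N).as_matrix()
            qn,e=ik(pp,T,x,q,.02); dm=max(dm,np.abs(qn-q).max()); em=max(em,e); q=qn
            if i in(N//3,2*N//3): print("    via grasp",(pp+T[:,2]*155).round(),"tcp",pp.round())
        print("   q",q.round(2),"maxstep",dm.round(2),"err",em.round(3)); cur=(p,R)
    return q
E
python3 - <<'E'
from path import *
x=np.load("links.npy"); q=read_state()["qpos"]
F=lambda y,h:(rackpose(y,h)[0],RT@FL)
sim([("lift",F(80,90),2),("trav",F(-160,90),4),("trayhi",traypose(-1,140,42),None),("down",traypose(-1,60,34),2),("set",traypose(-1,29,34),2)],x,q)
E
```

```text
-> lift [416. 236. 305.]
2 rows shift [-0.002 -0.001 -0.08 ] turn [-0.0005  0.001   0.001 ] | 39.9
    via grasp [526. 254. 145.] tcp [438. 239. 272.]
    via grasp [503. 251. 178.] tcp [416. 236. 305.]
   q [-1.    0.58  0.47  2.36  3.05  0.29 -0.4 ] maxstep 0.09 err 0.0
-> trav [456.  -1. 305.]
4 rows shift [ 0.12 -0.    0.  ] turn [0. 0. 0.] | 60.0
    via grasp [524. 133. 178.] tcp [436. 118. 305.]
    via grasp [534.  74. 178.] tcp [446.  59. 305.]
   q [-0.21  0.53  0.26  2.42  3.64  0.46 -0.37] maxstep 0.21 err 0.001
-> trayhi [ 360. -316.  255.]
10 rows shift [ 0.071 -0.025 -0.009] turn [0.0117 0.0019 0.0888] | 38.2
    via grasp [ 577. -137.  208.] tcp [ 479. -147.  328.]
    via grasp [ 542. -250.  189.] tcp [ 438. -251.  305.]
   q [ 0.97  0.7  -0.2   2.36  3.8   0.58 -1.5 ] maxstep 0.15 err 0.0
-> down [ 377. -318.  189.]
2 rows shift [0.03  0.    0.062] turn [0.     0.0349 0.    ] | 34.4
    via grasp [ 465. -326.  100.] tcp [ 370. -317.  222.]
    via grasp [ 464. -326.   60.] tcp [ 377. -318.  189.]
   q [ 0.85  0.82 -0.12  2.3   3.71  0.53 -1.46] maxstep 0.06 err 0.0
-> set [ 377. -318.  158.]
2 rows shift [ 0.017 -0.     0.026] turn [0. 0. 0.] | 15.5
    via grasp [ 464. -326.   44.] tcp [ 377. -318.  173.]
    via grasp [ 464. -326.   29.] tcp [ 377. -318.  158.]
   q [ 0.83  0.9  -0.09  2.3   3.68  0.6  -1.41] maxstep 0.04 err 0.0
```

Emit:
jog_arm --pt "0.3 0 0 -0.053 0 0 0" --pt "0.3 0 0 -0.053 0 0 0" --pt "0.3 0 0 -0.053 0 0 0" --pt "0.3 0.096 0 0 0 0 0" --pt "0.3 0.096 0 0 0 0 0" --pt "0.3 0.096 0 0 0 0 0" --pt "0.3 0.096 0 0 0 0 0" --pt "0.3 0.096 0 0 0 0 0" --pt "0.3 0 0 0 0 0 0"

```text
clock: 9.15
eef_pos: [457.6, -7.9, 304.0]
tool_rot: [-2.528, -0.001, -1.406]
force: [-0.1, 0.3, -0.0]
width: 55.5
gripper_force: 16.4
```

```bash
python3 - <<'E'
from path import *
st(); x=np.load("links.npy"); q=read_state()["qpos"]
sim([("trayhi",traypose(-1,140,42),None)],x,q)
E
```

```text
9.15 [457.6  -7.9 304. ] [-0.18  0.53  0.24  2.42  3.64  0.46 -0.36] [-0.1  0.3 -0. ] 55.52023041019043 16.397280350863923
-> trayhi [ 360. -316.  255.]
10 rows shift [ 0.07  -0.025 -0.009] turn [0.0114 0.0018 0.0886] | 37.4
    via grasp [ 576. -142.  207.] tcp [ 478. -152.  326.]
    via grasp [ 540. -252.  188.] tcp [ 437. -253.  304.]
   q [ 0.98  0.7  -0.22  2.36  3.79  0.57 -1.49] maxstep 0.15 err 0.0
```

Emit:
jog_arm --pt "0.3 0.07 -0.025 -0.009 0.0114 0.0018 0.0886" --pt "0.3 0.07 -0.025 -0.009 0.0114 0.0018 0.0886" --pt "0.3 0.07 -0.025 -0.009 0.0114 0.0018 0.0886" --pt "0.3 0.07 -0.025 -0.009 0.0114 0.0018 0.0886" --pt "0.3 0.07 -0.025 -0.009 0.0114 0.0018 0.0886" --pt "0.3 0.07 -0.025 -0.009 0.0114 0.0018 0.0886" --pt "0.3 0.07 -0.025 -0.009 0.0114 0.0018 0.0886" --pt "0.3 0.07 -0.025 -0.009 0.0114 0.0018 0.0886" --pt "0.3 0.07 -0.025 -0.009 0.0114 0.0018 0.0886" --pt "0.3 0.07 -0.025 -0.009 0.0114 0.0018 0.0886"

```text
clock: 10.4
eef_pos: [366.1, -312.7, 253.9]
tool_rot: [3.135, 0.733, 3.046]
force: [0.2, -0.6, -1.4]
width: 55.7
gripper_force: 16.3
```

```bash
python3 - <<'E'
from path import *
st(); x=np.load("links.npy"); q=read_state()["qpos"]
sim([("down",traypose(-1,60,34),3),("set",traypose(-1,29,34),3)],x,q)
im=get_image("wrist"); save(im,"w4")
E
```

```text
10.4 [ 366.1 -312.7  253.9] [ 0.98  0.7  -0.24  2.36  3.78  0.56 -1.48] [ 0.2 -0.6 -1.4] 55.673030582826 16.307516705743694
-> down [ 377. -318.  189.]
3 rows shift [ 0.022 -0.003  0.039] turn [0.0015 0.0232 0.0006] | 22.2
    via grasp [ 467. -325.   86.] tcp [ 375. -316.  210.]
    via grasp [ 464. -326.   60.] tcp [ 377. -318.  189.]
   q [ 0.87  0.82 -0.14  2.3   3.69  0.52 -1.43] maxstep 0.04 err 0.0
-> set [ 377. -318.  158.]
3 rows shift [ 0.012 -0.     0.017] turn [0. 0. 0.] | 10.3
    via grasp [ 464. -326.   39.] tcp [ 377. -318.  168.]
    via grasp [ 464. -326.   29.] tcp [ 377. -318.  158.]
   q [ 0.84  0.9  -0.11  2.3   3.66  0.59 -1.39] maxstep 0.02 err 0.0
```

View pics/w4.png

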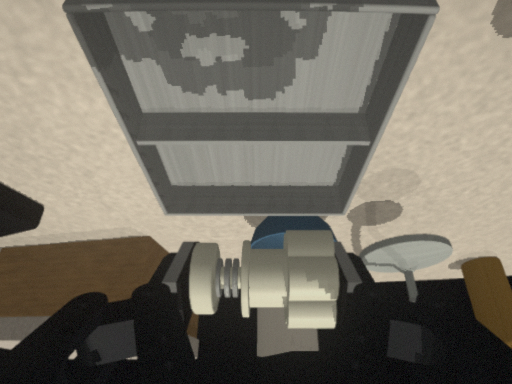

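The cutter is held at (265,275), square to the tray. The near half is the upper compartment, around (250,60). I'll lower it in.

Emit:
jog_arm --pt "0.3 0.022 -0.003 0.039 0.0015 0.0232 0.0006" --pt "0.3 0.022 -0.003 0.039 0.0015 0.0232 0.0006" --pt "0.3 0.022 -0.003 0.039 0.0015 0.0232 0.0006" --pt "0.3 0.012 0 0.017 0 0 0" --pt "0.3 0.012 0 0.017 0 0 0" --pt "0.3 0.006 0 0.0085 0 0 0" --pt "0.3 0 0 0 0 0 0"

```text
clock: 11.32
eef_pos: [376.4, -318.0, 162.0]
tool_rot: [-3.139, 0.593, 3.047]
force: [-0.5, 0.5, -0.4]
width: 55.8
gripper_force: 16.3
```

```bash
python3 - <<'E'
from path import *
st(); q=read_state(); R=Ro.from_euler('xyz',q["tool_rot"]).as_matrix(); print((q["eef_pos"]+R[:,2]*155).round(1))
x=np.load("links.npy"); sim([("set",traypose(-1,26.5,34),2)],x,q["qpos"])
E
```

```text
11.325 [ 376.4 -318.   162. ] [ 0.85  0.89 -0.12  2.3   3.67  0.58 -1.39] [-0.5  0.5 -0.4] 55.750594969724844 16.312505642195276
[ 462.6 -326.5   33.5]
-> set [ 377. -318.  155.]
2 rows shift [0.003 0.    0.006] turn [ 0.     -0.0001  0.0011] | 3.5
    via grasp [ 463. -326.   30.] tcp [ 377. -318.  159.]
    via grasp [ 464. -326.   26.] tcp [ 377. -318.  155.]
   q [ 0.84  0.9  -0.11  2.3   3.66  0.59 -1.38] maxstep 0.01 err 0.0
```

Lower 6 mm, then watch the force before releasing.

Emit:
jog_arm --pt "0.3 0.004 0 0.006 0 0 0" --pt "0.3 0.004 0 0.006 0 0 0" --pt "0.3 0 0 0 0 0 0"

```text
clock: 11.7
eef_pos: [376.6, -318.0, 154.8]
tool_rot: [-3.138, 0.593, 3.048]
force: [0.7, -0.1, -0.4]
width: 55.7
gripper_force: 16.3
```

Emit:
jog_arm --pt "0.4 0 0 0 0 0 0" --pt "0.5 0 0 0 0 0 0" --pt "0.6 0 0 0 0 0 0" --pt "0.8 0 0 0 0 0 0" --pt "0.9 0 0 0 0 0 0" --pt "0.9 0 0 0 0 0 0"

```text
clock: 12.45
eef_pos: [376.7, -318.0, 155.0]
tool_rot: [-3.138, 0.593, 3.048]
force: [-0.1, -0.1, -0.3]
width: 81.0
gripper_force: 0.0
```

```bash
python3 - <<'E'
from path import *
st(); q=read_state(); x=np.load("links.npy")
F=lambda y,h:(rackpose(y,h)[0],RT@FL)
h=traypose(-1,140,40)
sim([("up",traypose(-1,80,34),3),("hi",h,2),("back",F(-160,90),10),("dn",F(-160,30),2)],x,q["qpos"])
im=get_image("wrist"); save(im,"w5")
E
```

```text
12.45 [ 376.7 -318.   155. ] [ 0.85  0.9  -0.11  2.3   3.66  0.59 -1.38] [-0.1 -0.1 -0.3] 81.0129508450464 0.0
-> up [ 377. -318.  209.]
3 rows shift [-0.02   0.    -0.029] turn [-0.     -0.0001  0.0008] | 17.8
    via grasp [ 463. -326.   62.] tcp [ 377. -318.  191.]
    via grasp [ 464. -326.   80.] tcp [ 377. -318.  209.]
   q [ 0.89  0.78 -0.17  2.3   3.71  0.47 -1.45] maxstep 0.05 err 0.0
-> hi [ 364. -316.  259.]
2 rows shift [-0.019 -0.    -0.048] turn [-0.     -0.0262  0.    ] | 25.9
    via grasp [ 464. -326.  110.] tcp [ 372. -317.  234.]
    via grasp [ 464. -326.  140.] tcp [ 364. -316.  259.]
   q [ 0.98  0.68 -0.25  2.34  3.78  0.5  -1.5 ] maxstep 0.05 err 0.0
-> back [456.  -1. 305.]
10 rows shift [-0.065  0.039  0.007] turn [-0.0102 -0.0032 -0.089 ] | 38.1
    via grasp [ 560. -215.  198.] tcp [ 460. -218.  317.]
    via grasp [578. -97. 205.] tcp [ 483. -108.  327.]
   q [-0.21  0.53  0.26  2.42  3.64  0.46 -0.37] maxstep 0.15 err 0.0
-> dn [490.   5. 256.]
2 rows shift [-0.    0.    0.06] turn [0. 0. 0.] | 30.0
    via grasp [561.  17. 153.] tcp [473.   2. 280.]
    via grasp [578.  20. 129.] tcp [490.   5. 256.]
   q [-0.22  0.68  0.27  2.36  3.59  0.55 -0.36] maxstep 0.08 err 0.0
```

View pics/w5.png

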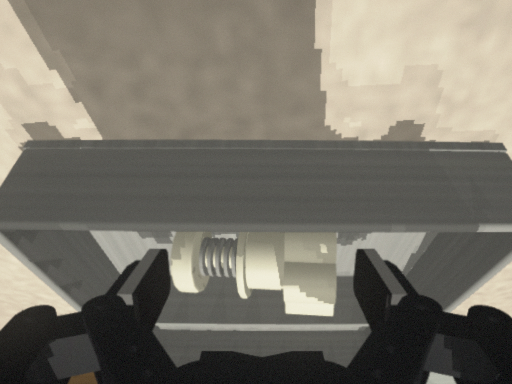

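The cutter is free between the open fingers and lies in the near half, at about (255,265).

Emit:
jog_arm --pt "0.9 -0.02 0 -0.029 0 0 0" --pt "0.9 -0.02 0 -0.029 0 0 0" --pt "0.9 -0.02 0 -0.029 0 0 0" --pt "1 -0.019 0 -0.048 0 -0.0262 0" --pt "1 -0.019 0 -0.048 0 -0.0262 0"

```text
clock: 13.12
eef_pos: [364.8, -316.4, 258.7]
tool_rot: [-3.138, 0.699, 3.049]
force: [-0.8, -0.7, 0.5]
width: 85.8
gripper_force: 0.0
```

Emit:
jog_arm --pt "1 -0.065 0.039 0.007 -0.0102 -0.0032 -0.089" --pt "1 -0.065 0.039 0.007 -0.0102 -0.0032 -0.089" --pt "1 -0.065 0.039 0.007 -0.0102 -0.0032 -0.089" --pt "1 -0.065 0.039 0.007 -0.0102 -0.0032 -0.089" --pt "1 -0.065 0.039 0.007 -0.0102 -0.0032 -0.089" --pt "1 -0.065 0.039 0.007 -0.0102 -0.0032 -0.089" --pt "1 -0.065 0.039 0.007 -0.0102 -0.0032 -0.089" --pt "1 -0.065 0.039 0.007 -0.0102 -0.0032 -0.089" --pt "1 -0.065 0.039 0.007 -0.0102 -0.0032 -0.089" --pt "1 -0.065 0.039 0.007 -0.0102 -0.0032 -0.089"

```text
clock: 14.38
eef_pos: [453.8, 1.4, 303.9]
tool_rot: [-2.53, -0.005, -1.39]
force: [-0.2, 0.9, -0.5]
width: 85.2
gripper_force: 0.0
```

```bash
python3 - <<'E'
from path import *
st(); q=read_state(); x=np.load("links.npy")
F=lambda y,h:(rackpose(y,h)[0],RT@FL)
sim([("dn",F(-160,50),2),("dn",F(-160,0),3)],x,q["qpos"])
im=get_image("wrist"); save(im,"w6"); X=cloud(im)
Q=(X-RC)@RR; n=np.array([-s,0,c]);a=np.array([c,0,s])
for yy in (-80,-160):
    m=(abs(Q[:,:,1]-yy)<35)
    P=Q[m]-[0,yy,105]; h=P@n; t=P@a
    k=(h>2)&(h<30)&(abs(t)<50)
    print(yy,k.sum(),np.histogram(t[k],bins=np.arange(-50,51,5))[0])
    for b in (-25,-10,25):
        z=P[k&(abs(t-b)<4)]
        if len(z): print(b,np.percentile(z[:,1],[2,98]).round(1),(z@n).max().round(1))
E
```

```text
14.375 [453.8   1.4 303.9] [-0.21  0.53  0.26  2.43  3.63  0.47 -0.36] [-0.2  0.9 -0.5] 85.2233399929361 0.0
-> dn [479.   3. 272.]
2 rows shift [ 0.003 -0.002  0.041] turn [-0.0001  0.0005  0.0027] | 20.4
    via grasp [554.  18. 161.] tcp [466.   2. 288.]
    via grasp [567.  18. 145.] tcp [479.   3. 272.]
   q [-0.22  0.63  0.26  2.38  3.6   0.52 -0.36] maxstep 0.05 err 0.0
-> dn [507.   8. 231.]
3 rows shift [ 0.    -0.     0.033] turn [0. 0. 0.] | 16.7
    via grasp [586.  22. 118.] tcp [498.   7. 245.]
    via grasp [595.  23. 104.] tcp [507.   8. 231.]
   q [-0.22  0.74  0.26  2.33  3.57  0.57 -0.35] maxstep 0.04 err 0.0
-80 3321 [  0   0   0 161 382 397 386 300 213 308 257 116 104 130 282 273  12   0
   0   0]
-25 [-18.4  12.9] 23.4
-10 [-10.2   9.9] 22.4
25 [-12.2  13.8] 19.2
-160 4150 [  0   0   0 171 476 481 489 379 276 397 332 146 142 153 359 336  13   0
   0   0]
-25 [-18.3  20. ] 23.4
-10 [-12.6  15.3] 22.4
25 [-12.1  14.5] 18.9
```

Emit:
jog_arm --pt "1 0.003 -0.002 0.041 0 0.0005 0.0027" --pt "1 0.003 -0.002 0.041 0 0.0005 0.0027" --pt "1 0 0 0.033 0 0 0" --pt "1 0 0 0.033 0 0 0" --pt "1 0 0 0.033 0 0 0" --pt "0.5 0 0 0 0 0 0" --pt "0.36 0 0 0 0 0 0" --pt "0.36 0 0 0 0 0 0" --pt "0.36 0 0 0 0 0 0"

```text
clock: 15.55
eef_pos: [506.8, 6.0, 231.1]
tool_rot: [-2.532, 0.003, -1.406]
force: [-1.4, -0.2, 1.3]
width: 58.0
gripper_force: 16.5
```

Emit:
jog_arm --pt "0.3 0 0 0 0 0 0" --pt "0.3 0 0 -0.006 0 0 0" --pt "0.3 0 0 -0.006 0 0 0" --pt "0.3 0 0 -0.006 0 0 0" --pt "0.3 0 0 0 0 0 0" --pt "0.3 0 0 0 0 0 0"

```text
clock: 16.3
eef_pos: [502.1, 5.3, 238.1]
tool_rot: [-2.531, 0.003, -1.405]
force: [0.0, 0.0, -0.5]
width: 56.1
gripper_force: 25.9
```

```bash
python3 - <<'E'
from path import *
st(); q=read_state(); x=np.load("links.npy")
im=get_image("wrist"); save(im,"w7"); st()
E
```

```text
16.3 [502.1   5.3 238.1] [-0.22  0.72  0.26  2.34  3.58  0.57 -0.35] [ 0.   0.  -0.5] 56.12203002562581 25.881211753999196
16.35 [502.1   5.4 238.1] [-0.22  0.72  0.26  2.34  3.58  0.57 -0.35] [ 0.4  0.1 -0.5] 55.88636635893344 25.881233217537556
```

25.9 N at about 6 mm means this one is good. I'll put it back and go to the next notch.

Emit:
jog_arm --pt "0.3 0 0 0.006 0 0 0" --pt "0.3 0 0 0.006 0 0 0" --pt "0.3 0 0 0.006 0 0 0" --pt "0.36 0 0 0 0 0 0" --pt "0.45 0 0 0 0 0 0" --pt "0.6 0 0 0 0 0 0" --pt "1 0 0 0 0 0 0" --pt "1 0 0 0 0 0 0" --pt "1 0 0 0 0 0 0"

```text
clock: 17.48
eef_pos: [507.1, 6.2, 230.6]
tool_rot: [-2.532, 0.003, -1.406]
force: [-0.5, 0.0, 0.2]
width: 85.4
gripper_force: 0.0
```

Emit:
jog_arm --pt "1 0 0 -0.06 0 0 0" --pt "1 0 0 -0.06 0 0 0" --pt "1 -0.08 0 0 0 0 0" --pt "1 -0.08 0 0 0 0 0" --pt "1 0 0 0 0 0 0"

```text
clock: 18.1
eef_pos: [459.5, 82.9, 280.1]
tool_rot: [-2.531, 0.004, -1.398]
force: [0.7, -0.8, -0.3]
width: 85.7
gripper_force: 0.0
```

```bash
python3 - <<'E'
from path import *
st(); q=read_state(); x=np.load("links.npy")
F=lambda y,h:(rackpose(y,h)[0],RT@FL)
sim([("dn",F(-81.5,0),4)],x,q["qpos"])
im=get_image("wrist"); save(im,"w8"); X=cloud(im)
Q=(X-RC)@RR; n=np.array([-s,0,c]);a=np.array([c,0,s])
for yy in (-80,-160):
    m=(abs(Q[:,:,1]-yy)<35)
    P=Q[m]-[0,yy,105]; h=P@n; t=P@a
    k=(h>2)&(h<30)&(abs(t)<50)
    print(yy,k.sum(),np.histogram(t[k],bins=np.arange(-50,51,5))[0])
    for b in (-25,-10,25):
        z=P[k&(abs(t-b)<4)]
        if len(z): print(b,np.percentile(z[:,1],[2,98]).round(1),(z@n).max().round(1))
E
```

```text
18.1 [459.5  82.9 280.1] [-0.46  0.61  0.3   2.42  3.4   0.49 -0.36] [ 0.7 -0.8 -0.3] 85.69060135946134 0.0
-> dn [494.  86. 231.]
4 rows shift [ 0.002 -0.     0.03 ] turn [ 0.0001  0.0006 -0.0001] | 15.0
    via grasp [564. 100. 129.] tcp [477.  84. 256.]
    via grasp [573. 100. 116.] tcp [485.  85. 243.]
   q [-0.44  0.75  0.29  2.35  3.39  0.56 -0.37] maxstep 0.04 err 0.0
-80 5511 [  0   0   0 245 631 656 632 527 365 505 441 189 176 214 482 432  16   0
   0   0]
-25 [-18.4  15.7] 23.3
-10 [-13.6  15.7] 22.5
25 [-12.1  13.3] 19.9
-160 7479 [  0   0   0 282 887 890 883 730 491 632 621 252 264 280 647 600  20   0
   0   0]
-25 [-17.3  22.2] 23.6
-10 [-12.3  16.3] 23.2
25 [-11.3  16.1] 19.0
```

Good cutter back in its notch, unchanged. Now testing notch -80.

Emit:
jog_arm --pt "1 0.002 0 0.03 0 0.0006 0" --pt "1 0.002 0 0.03 0 0.0006 0" --pt "1 0.002 0 0.03 0 0.0006 0" --pt "1 0.002 0 0.03 0 0.0006 0" --pt "1 0 0 0 0 0 0" --pt "0.5 0 0 0 0 0 0" --pt "0.36 0 0 0 0 0 0" --pt "0.36 0 0 0 0 0 0" --pt "0.36 0 0 0 0 0 0"

```text
clock: 19.27
eef_pos: [494.0, 80.9, 231.5]
tool_rot: [-2.532, -0.001, -1.408]
force: [-5.0, 0.2, 6.5]
width: 58.5
gripper_force: 18.7
```

Emit:
jog_arm --pt "0.3 0 0 0 0 0 0" --pt "0.3 0 0 -0.006 0 0 0" --pt "0.3 0 0 -0.006 0 0 0" --pt "0.3 0 0 -0.006 0 0 0" --pt "0.3 0 0 0 0 0 0" --pt "0.3 0 0 0 0 0 0"

```text
clock: 20.02
eef_pos: [489.7, 80.3, 238.3]
tool_rot: [-2.531, -0.001, -1.408]
force: [0.3, -0.1, -0.6]
width: 56.0
gripper_force: 29.6
```

About 4.6 N/mm, so this one is good too. I'll put it back; notch 0 should then be the spent one, and I'll squeeze it to confirm.

Emit:
jog_arm --pt "0.3 0 0 0.006 0 0 0" --pt "0.3 0 0 0.006 0 0 0" --pt "0.3 0 0 0.006 0 0 0" --pt "0.36 0 0 0 0 0 0" --pt "0.45 0 0 0 0 0 0" --pt "0.6 0 0 0 0 0 0" --pt "1 0 0 0 0 0 0" --pt "1 0 0 0 0 0 0" --pt "1 0 0 0 0 0 0"

```text
clock: 21.15
eef_pos: [494.6, 81.1, 230.9]
tool_rot: [-2.532, -0.001, -1.408]
force: [0.6, -1.5, -0.2]
width: 85.3
gripper_force: 0.0
```

Emit:
jog_arm --pt "1 0 0 -0.06 0 0 0" --pt "1 0 0 -0.06 0 0 0" --pt "1 -0.085 0 0 0 0 0" --pt "1 -0.085 0 0 0 0 0" --pt "1 0 0 0 0 0 0"

```text
clock: 21.78
eef_pos: [446.2, 163.5, 280.0]
tool_rot: [-2.531, 0.001, -1.4]
force: [0.4, 0.4, -0.2]
width: 85.1
gripper_force: 0.0
```

```bash
python3 - <<'E'
from path import *
st(); q=read_state(); x=np.load("links.npy")
F=lambda y,h:(rackpose(y,h)[0],RT@FL)
sim([("dn",F(0,0),4)],x,q["qpos"])
im=get_image("wrist"); save(im,"w9"); X=cloud(im)
Q=(X-RC)@RR; n=np.array([-s,0,c]);a=np.array([c,0,s])
for yy in (0,-80):
    m=(abs(Q[:,:,1]-yy)<35)
    P=Q[m]-[0,yy,105]; h=P@n; t=P@a
    k=(h>2)&(h<30)&(abs(t)<50)
    print(yy,k.sum(),np.histogram(t[k],bins=np.arange(-50,51,5))[0])
    for b in (-25,-10,25):
        z=P[k&(abs(t-b)<4)]
        if len(z): print(b,np.percentile(z[:,1],[2,98]).round(1),(z@n).max().round(1))
E
```

```text
21.775 [446.2 163.5 280. ] [-0.72  0.62  0.36  2.39  3.2   0.43 -0.38] [ 0.4  0.4 -0.2] 85.06057565538624 0.0
-> dn [480. 166. 231.]
4 rows shift [0.002 0.    0.03 ] turn [ 0.      0.0001 -0.    ] | 14.9
    via grasp [551. 180. 129.] tcp [463. 165. 256.]
    via grasp [559. 180. 116.] tcp [472. 165. 243.]
   q [-0.65  0.75  0.32  2.33  3.22  0.5  -0.4 ] maxstep 0.03 err 0.0
0 5578 [  0   0   0 232 655 642 656 542 370 502 454 190 178 220 477 443  17   0
   0   0]
-25 [-18.4  16.1] 23.2
-10 [-14.2  16.4] 22.7
25 [-12.1  13.3] 18.9
-80 7501 [  0   0   0 276 887 899 895 719 477 692 605 249 254 273 656 593  26   0
   0   0]
-25 [-17.2  22. ] 23.6
-10 [-12.7  17.1] 23.2
25 [-11.2  16. ] 19.3
```

Emit:
jog_arm --pt "1 0 0 0.03 0 0 0" --pt "1 0 0 0.03 0 0 0" --pt "1 0 0 0.03 0 0 0" --pt "1 0 0 0.03 0 0 0" --pt "1 0 0 0 0 0 0" --pt "0.5 0 0 0 0 0 0" --pt "0.36 0 0 0 0 0 0" --pt "0.36 0 0 0 0 0 0" --pt "0.36 0 0 0 0 0 0"

```text
clock: 22.95
eef_pos: [480.2, 164.7, 231.1]
tool_rot: [-2.532, -0.001, -1.408]
force: [-6.1, -0.3, 5.7]
width: 58.2
gripper_force: 8.4
```

Emit:
jog_arm --pt "0.3 0 0 0 0 0 0" --pt "0.3 0 0 -0.006 0 0 0" --pt "0.3 0 0 -0.006 0 0 0" --pt "0.3 0 0 -0.006 0 0 0" --pt "0.3 0 0 0 0 0 0" --pt "0.3 0 0 0 0 0 0"

```text
clock: 23.7
eef_pos: [475.9, 164.2, 238.3]
tool_rot: [-2.531, -0.001, -1.408]
force: [0.0, -0.1, -1.1]
width: 55.7
gripper_force: 11.7
```

```bash
python3 - <<'E'
from path import *
st(); q=read_state(); x=np.load("links.npy")
F=lambda y,h:(rackpose(y,h)[0],RT@FL)
sim([("lift",F(0,90),3),("trav",F(-160,90),4),("trayhi",traypose(1,140,42),10),("down",traypose(1,60,34),3),("set",traypose(1,29,34),3)],x,q["qpos"])
E
```

```text
23.7 [475.9 164.2 238.3] [-0.66  0.74  0.33  2.34  3.22  0.49 -0.4 ] [ 0.  -0.1 -1.1] 55.691289506122516 11.663979946871663
-> lift [429. 157. 305.]
3 rows shift [-0.     0.    -0.054] turn [ 0.0001 -0.0009 -0.0011] | 27.2
    via grasp [532. 174. 156.] tcp [445. 159. 283.]
    via grasp [517. 172. 178.] tcp [429. 157. 305.]
   q [-0.74  0.55  0.38  2.42  3.2   0.38 -0.36] maxstep 0.07 err 0.0
-> trav [456.  -1. 305.]
4 rows shift [ 0.08 -0.    0.  ] turn [0. 0. 0.] | 40.0
    via grasp [530.  93. 178.] tcp [443.  78. 305.]
    via grasp [537.  54. 178.] tcp [450.  39. 305.]
   q [-0.17  0.53  0.21  2.42  3.59  0.44 -0.32] maxstep 0.16 err 0.002
-> trayhi [ 458. -326.  255.]
10 rows shift [ 0.063 -0.041  0.003] turn [0.0117 0.0019 0.0888] | 37.6
    via grasp [ 617. -122.  208.] tcp [ 519. -132.  327.]
    via grasp [ 613. -241.  191.] tcp [ 510. -242.  307.]
   q [ 0.96  0.75 -0.4   2.17  3.55  0.37 -1.35] maxstep 0.15 err 0.0
-> down [ 475. -327.  189.]
3 rows shift [0.019 0.    0.042] turn [0.     0.0233 0.    ] | 23.0
    via grasp [ 562. -336.   87.] tcp [ 470. -327.  211.]
    via grasp [ 561. -336.   60.] tcp [ 475. -327.  189.]
   q [ 0.84  0.86 -0.29  2.1   3.49  0.31 -1.33] maxstep 0.04 err 0.0
-> set [ 475. -327.  158.]
3 rows shift [ 0.012 -0.     0.017] turn [0. 0. 0.] | 10.3
    via grasp [ 561. -336.   39.] tcp [ 475. -327.  168.]
    via grasp [ 561. -336.   29.] tcp [ 475. -327.  158.]
   q [ 0.82  0.92 -0.26  2.09  3.48  0.37 -1.31] maxstep 0.02 err 0.0
```

11.7 N at 6.3 mm confirms the spent cutter. I'll carry it by the proven route, to above the near half and then across to the far half.

Emit:
jog_arm --pt "0.3 0 0 -0.054 0 0 0" --pt "0.3 0 0 -0.054 0 0 0" --pt "0.3 0 0 -0.054 0 0 0" --pt "0.3 0.08 0 0 0 0 0" --pt "0.3 0.08 0 0 0 0 0" --pt "0.3 0.08 0 0 0 0 0" --pt "0.3 0.08 0 0 0 0 0" --pt "0.3 0 0 0 0 0 0"

```text
clock: 24.7
eef_pos: [456.2, -5.3, 305.0]
tool_rot: [-2.531, -0.002, -1.417]
force: [-0.3, 0.6, -1.7]
width: 55.7
gripper_force: 11.7
```

Emit:
jog_arm --pt "0.3 0.07 -0.025 -0.009 0.0114 0.0018 0.0886" --pt "0.3 0.07 -0.025 -0.009 0.0114 0.0018 0.0886" --pt "0.3 0.07 -0.025 -0.009 0.0114 0.0018 0.0886" --pt "0.3 0.07 -0.025 -0.009 0.0114 0.0018 0.0886" --pt "0.3 0.07 -0.025 -0.009 0.0114 0.0018 0.0886" --pt "0.3 0.07 -0.025 -0.009 0.0114 0.0018 0.0886" --pt "0.3 0.07 -0.025 -0.009 0.0114 0.0018 0.0886" --pt "0.3 0.07 -0.025 -0.009 0.0114 0.0018 0.0886" --pt "0.3 0.07 -0.025 -0.009 0.0114 0.0018 0.0886" --pt "0.3 0.07 -0.025 -0.009 0.0114 0.0018 0.0886"

```text
clock: 25.95
eef_pos: [360.3, -310.4, 255.9]
tool_rot: [3.138, 0.73, 3.034]
force: [0.4, -0.5, -1.2]
width: 55.8
gripper_force: 11.6
```

```bash
python3 - <<'E'
from path import *
st(); q=read_state(); x=np.load("links.npy")
sim([("over",traypose(1,110,38),3)],x,q["qpos"])
E
```

```text
25.95 [ 360.3 -310.4  255.9] [ 0.99  0.69 -0.25  2.37  3.75  0.56 -1.46] [ 0.4 -0.5 -1.2] 55.76930827574052 11.566357147348754
-> over [ 466. -327.  232.]
3 rows shift [-0.044 -0.003  0.058] turn [-0.0003  0.0112 -0.001 ] | 36.6
    via grasp [ 529. -331.  121.] tcp [ 431. -321.  241.]
    via grasp [ 561. -336.  110.] tcp [ 466. -327.  232.]
   q [ 0.84  0.77 -0.26  2.14  3.68  0.35 -1.52] maxstep 0.08 err 0.0
```

Emit:
jog_arm --pt "0.3 -0.044 -0.003 0.058 0 0.0112 -0.001" --pt "0.3 -0.044 -0.003 0.058 0 0.0112 -0.001" --pt "0.3 -0.044 -0.003 0.058 0 0.0112 -0.001" --pt "0.3 0 0 0 0 0 0"

```text
clock: 26.45
eef_pos: [469.5, -323.7, 233.1]
tool_rot: [-3.136, 0.666, 3.053]
force: [0.0, 0.4, -0.8]
width: 55.6
gripper_force: 11.6
```

```bash
python3 - <<'E'
from path import *
st(); q=read_state(); x=np.load("links.npy")
sim([("down",traypose(1,40,36),4),("set",traypose(1,26.5,36),3)],x,q["qpos"])
E
```

```text
26.45 [ 469.5 -323.7  233.1] [ 0.83  0.77 -0.26  2.13  3.67  0.35 -1.52] [ 0.   0.4 -0.8] 55.64865645491561 11.576322613691445
-> down [ 470. -327.  165.]
4 rows shift [ 0.02  -0.001  0.027] turn [0.0001 0.0047 0.001 ] | 16.9
    via grasp [ 563. -335.   76.] tcp [ 470. -325.  199.]
    via grasp [ 562. -335.   58.] tcp [ 470. -326.  182.]
   q [ 0.77  0.9  -0.18  2.12  3.63  0.44 -1.47] maxstep 0.03 err 0.0
-> set [ 470. -327.  152.]
3 rows shift [ 0.005 -0.     0.007] turn [0. 0. 0.] | 4.5
    via grasp [ 561. -336.   31.] tcp [ 470. -327.  156.]
    via grasp [ 561. -336.   26.] tcp [ 470. -327.  152.]
   q [ 0.77  0.92 -0.16  2.12  3.62  0.47 -1.46] maxstep 0.01 err 0.0
```

Emit:
jog_arm --pt "0.3 0.02 -0.001 0.027 0 0.0047 0.001" --pt "0.3 0.02 -0.001 0.027 0 0.0047 0.001" --pt "0.3 0.02 -0.001 0.027 0 0.0047 0.001" --pt "0.3 0.02 -0.001 0.027 0 0.0047 0.001" --pt "0.3 0.005 0 0.007 0 0 0" --pt "0.3 0.005 0 0.007 0 0 0" --pt "0.3 0 0 0 0 0 0" --pt "0.3 0 0 0 0 0 0"

```text
clock: 27.45
eef_pos: [466.8, -327.6, 157.8]
tool_rot: [3.141, 0.626, 3.038]
force: [0.5, 0.4, -0.6]
width: 55.6
gripper_force: 11.6
```

```bash
python3 - <<'E'
from path import *
st(); q=read_state(); x=np.load("links.npy"); R=Ro.from_euler('xyz',q["tool_rot"]).as_matrix(); print((q["eef_pos"]+R[:,2]*155).round(1))
sim([("set",traypose(1,26.5,36),1)],x,q["qpos"])
E
```

```text
27.45 [ 466.8 -327.6  157.8] [ 0.77  0.91 -0.17  2.12  3.62  0.46 -1.46] [ 0.5  0.4 -0.6] 55.61267984144451 11.572836397353967
[ 557.1 -336.9   32.2]
-> set [ 470. -327.  152.]
1 rows shift [0.001 0.002 0.014] turn [-0.001  -0.0012 -0.0015] | 7.0
    via grasp [ 561. -336.   26.] tcp [ 470. -327.  152.]
   q [ 0.77  0.92 -0.16  2.12  3.62  0.47 -1.46] maxstep 0.01 err 0.0
```

Emit:
jog_arm --pt "0.3 0.0005 0 0.006 0 0 0" --pt "0.3 0.0005 0 0.006 0 0 0" --pt "0.3 0 0 0 0 0 0" --pt "0.4 0 0 0 0 0 0" --pt "0.5 0 0 0 0 0 0" --pt "0.6 0 0 0 0 0 0" --pt "0.8 0 0 0 0 0 0" --pt "0.9 0 0 0 0 0 0" --pt "0.9 0 0 0 0 0 0"

```text
clock: 28.58
eef_pos: [469.7, -327.8, 152.2]
tool_rot: [3.141, 0.625, 3.038]
force: [-0.1, 0.6, -0.0]
width: 81.3
gripper_force: 0.0
```

Emit:
jog_arm --pt "0.9 -0.02 0 -0.027 0 0 0" --pt "0.9 -0.02 0 -0.027 0 0 0" --pt "0.9 -0.02 0 -0.027 0 0 0" --pt "0.9 -0.02 0 -0.027 0 0 0" --pt "0.9 -0.02 0 -0.06 0 0 0" --pt "0.9 -0.02 0 -0.08 0 0 0" --pt "0.9 -0.02 0 -0.08 0 0 0" --pt "0.9 0 0 0 0 0 0"

```text
clock: 29.58
eef_pos: [430.3, -321.8, 323.1]
tool_rot: [-3.134, 0.635, 3.039]
force: [-0.2, -0.1, 0.7]
width: 81.0
gripper_force: 0.0
```

```bash
python3 - <<'E'
from path import *
st()
im=get_image("top"); X=cloud(im); r=np.radians(TY); M=Ro.from_euler('z',r).as_matrix()
Q=(X-TC)@M
for half in (-1,1):
    P=Q[(abs(Q[:,:,0]-49*half)<44)&(abs(Q[:,:,1])<78)&(Q[:,:,2]>14)&(Q[:,:,2]<60)]; print(half,len(P),P.mean(0).round(),P.min(0).round(),P.max(0).round())
w=get_image("wrist"); save(w,"w10")
a=cv2.resize(im["pixels"][130:270,120:440],None,fx=1.75,fy=1.75)[:,:,::-1]
cv2.imwrite("pics/end.png",np.vstack([a,cv2.resize(w["pixels"][:,:,::-1],(560,350))[:,:a.shape[1]]]))
E
```

```text
29.575 [ 430.3 -321.8  323.1] [ 0.87  0.56 -0.24  2.16  4.24  0.23 -2.12] [-0.2 -0.1  0.7] 80.99053728156652 0.0
-1 268 [-57.   3.  32.] [-79. -38.  14.] [-37.  31.  48.]
1 172 [46.  2. 32.] [ 20. -77.  15.] [66. 31. 50.]
```

View pics/end.png

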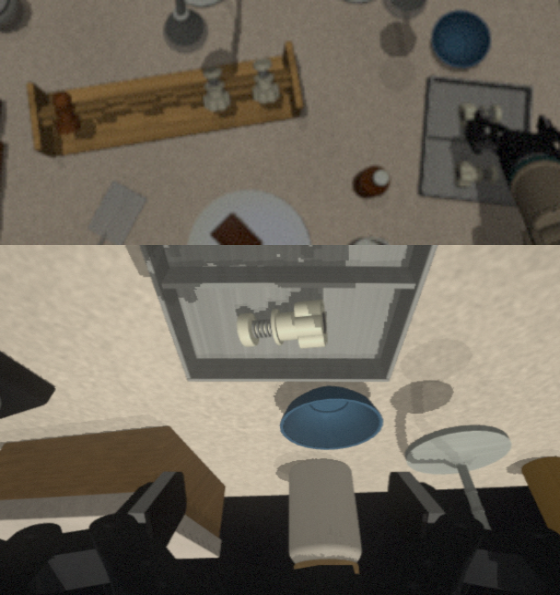

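In the top half of the picture, the spent cutter lies in the far half of the tray (480,112) and the worn one in the near half (470,172). The two good cutters (215,90) and (265,80) and the stamp (65,110) are in their notches, and the arm is clear.

```bash
python3 -c "
from cell import *
print(finish_job())"
```

```text
the job is handed in; nothing more can be done
None
```

I handed the job in at about 30 s: the worn cutter lies in the tray's near half, the spent one in the far half, and both good ones are back in their notches; no verdict came back.

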